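Screw down the lid of the pickle press

TASK

Close the pickle press: push its steel bar round by the upright grip until it is fully home in the catch, then turn the five-spoked star wheel clockwise (seen from above), spoke after spoke, until its screw clamps the lid down firmly. Stop when the wheel has become clearly stiff and do not overtighten it; leave the bar home, the lid clamped and the things round the press where they stand.

Things in the scene. Friction and masses are not known exactly. Their poses are not given: they have to be found in the camera images.
- press: pickle press: fixed wooden board 170 x 270 x 14 mm with a white crock (128 mm wide, rim 92 mm above the worktop) and two steel posts. Origin: underside of the board below the crock's centre, z up, -x towards the robot within 0.3 rad. Pivot post at its y = +95 mm; catch (steel fork 22 mm wide, top 154 mm above the worktop, open to -x) at y = -84 mm
- swing_bar (a joint): level steel bar, 18 mm wide, top 142 mm above the worktop, turning about the pivot post. 0 = home in the catch, across the crock along the press's y (hard stop); grows up to 1.2 rad as the free end opens to the press's -x. Stays where left; pushing the grip takes 2 to 3 N until the stop
- bar_pivot (a point): point on the bar's vertical pivot axis, at the bar's underside, 128 mm above the worktop; y axis points along the bar away from the free end
- bar_grip (a point): upright black round grip, 20 mm thick, on the bar's free end, 210 mm from the pivot axis; the point lies on its axis, 164 mm above the worktop; the grip reaches from 146 to 180 mm
- star_wheel: star wheel, vertical axis, on a screw through the bar 95 mm from its pivot: hub 34 mm wide, 12 mm up and down from the origin; five level spokes 9 mm thick, 72 degrees apart, with 17 mm balls centred 64 mm from the axis. Origin: on the axis in the spokes' mid-plane, 190 mm above the worktop when fully up. x axis along one spoke. Clockwise from above it goes down 2.5 mm per radian; stays where left
- screw_foot (a point): centre of the flat pressing face (36 mm wide) of the screw's foot, on the wheel's axis 74 mm below its origin. Turning free, a push square to a spoke 50 mm from the axis takes about 2.5 N; once the foot meets the lid this rises steeply, to over 10 N within half a radian. Well clamped: a push of 6 to 10 N there (30 to 65 N on the lid); over 13 N overtightens it
- wheel_rest (a point): point on the bar's top under the wheel, on the wheel's axis, 142 mm above the worktop: the room for fingertips below the spokes begins here. Pushing the spokes on the pivot post's side towards the press's +x also presses the bar into its catch; pushing on the other side can swing it out
- lid: loose round wooden lid, 128 mm wide, 10 mm thick, lying on the crock's rim with a plug reaching 8 mm into it. Origin: centre of the underside of its rim, on the crock's rim, 92 mm above the worktop. In its middle is a steel pad 48 mm wide for the screw's foot, screwed in to a height that differs every time: its face is anywhere from 12 to 18 mm above the origin
- lime: green lime, about 50 mm, a bystander near the front of the press
- pepper_bowl: small round glass bowl of pepper, 81 mm wide, 36 mm high, a bystander near the front of the press; origin under its centre
- steel_tumbler: steel tumbler, 77 mm wide, 103 mm high, a bystander to the left; origin under its centre
- mug: white mug, 87 mm wide with handle, 96 mm high, a bystander to the left; origin under its centre
Mind the look-alikes: they are no part of the job. Of the things shaped like the lid, the wooden one is meant.

How it is judged:
By the outcome, as a careful person would: the job done as asked, in the order asked, and still so for the second after the job is handed in, with the robot touching nothing.
It also fails if it takes over 64 s, if anything falls off the work surface, if the arm or the gripper's body presses on something with over 40 N, if the wrist force passes 120 N, or if a joint passes its speed limit or range.

ROBOT

A 6-joint arm with a two-finger parallel gripper is mounted at the origin on a cart in front of the work surface, level with it; the furniture and walls round the work are solid. World frame = base frame: x ahead of the robot, y to its left, z up, the work surface at z = 0. Lengths are in m, angles in rad, forces in N, time in s.
With the tool pointing down it reaches from about 0.15 to 0.775 m from the base axis. Payload 6.1 kg.
Tool frame: the origin (TCP) lies at the very end of the fingers, on their centre line; the grasp point (between the pads) lies 19 mm behind it; z points along the fingers, y is the line along which they close (so a half turn about z gives the same grasp; the last joint's range is limited). The gripper opens to 85 mm and grips with 20 to 120 N. Pads are 22 mm wide; open, the fingers measure 114 mm over their backs; the gripper's body (76 mm by 85 mm) begins 54 mm behind the grasp point. The pads swing forward as they close: fully open they stand 13 mm farther back than shut.
Start: joints at [-1.227, 0.126, -0.04, 1.405, 0, 1.571], TCP at [0.177, -0.494, 0.231] pointing down, gripper open.
Joint ranges: [-2.72, 2.72], [-0.95, 1.95], [-1.27, 1.35], [-1.78, 2.02], [-1.46, 1.47], [-3.14, 3.14]. Speed limits (rad/s): [2.39, 2.39, 3.01, 3.14, 3.14, 3.14].

INTERFACE

Orientations are given as a rotation vector (axis times angle).
In Python, from workcell import read_state, read_camera, close_job gives the robot as it stands.
- The arm moves only by the shell command python3 -m pendant 'ROWS'. ROWS is JSON, a list of rows, each an object of numbers: "dx", "dy", "dz": the shift along the tool's x, y, z in units of 40 mm (1.0 is 40 mm); "rx", "ry", "rz": the turn, a rotation vector about the tool's x, y, z in rad; "jaw": the opening, from -1 (shut) to 1 (fully open). A call has 1 to 12 rows; each row is the pose to reach, as a shift and turn from the pose commanded when the call began, along the tool's axes at that moment; what a row does not reach only later rows make up. A row lasts 1/12 s, in which the tool goes at most 41.7 mm and 7.16 degrees, less where a joint would pass 70% of its speed; a pose out of reach is approached as far as the arm can. A call with a gripper value outside its range is refused whole. The fingers move at their own pace and stop on an object; the grip force is fixed at half the most. Time passes only in rows, so rows that repeat a pose let the fingers close. It gives the time, the measured TCP pose, the force, the opening and the grip force at its end, in the units of the state.
- read_state(): the state, without advancing time (a new reading comes with each control period).
- read_camera(name): name is "scene" or "side" or "wrist"; returns a dict with "img" (480x640x3 uint8, red, green, blue), "z_map" (480x640 float32, m along the optical axis (not along the pixel's ray), 0 where there is no reading), "intrinsics" (3x3 intrinsics, pixels), "D" ([k1, k2, p1, p2, k3] as OpenCV has them; the pictures are not rectified), "rvec" (rotation vector, rad) and "tvec" (3), from world to camera coordinates, as OpenCV has them. Camera axes: x right, y down, z forward; pixel columns grow to the right and rows downward; lengths in m; the calibration is good to about 2 mm. A picture is of the moment at which its call begins.
- close_job(): hands the job in; it is judged then, once.
The state is a dict: "time": time; "joint_positions": joint angles; "qvel": joint speeds; "effort": joint torques, N m; "tool_pos": TCP position; "eef_rot": TCP orientation; "ft_force": force on the tool from outside, world axes, zero at the start; "wrist_torque": the same for the moment, N m; "grip_width": finger opening in m; "grip_force": force on a finger pad.
Only numpy, scipy, OpenCV 4.12 (cv2) and the standard library are available. Lean on these libraries where they do the work, as an engineer would, in place of code of your own. Each camera call takes 0.05 s, during which the arm holds its last target. There are 200 camera calls.

## Working session

There is one attempt and no reset: what is moved stays moved. The work goes in short steps, Python scripts to look and compute and a shell command to move; the robot and the scene stay as the last step left them, time stands still between calls to the robot, and variables do not carry over. Pictures are saved under pics/ and viewed, at most 10 in all, crops included, and the job is handed in when it is done.

```bash
mkdir -p pics; ls; cat > h.py <<'E'
import numpy as np, cv2
from workcell import read_state, read_camera
def cam(n):
    c=read_camera(n); np.savez(f'{n}.npz',**{k:np.asarray(v) for k,v in c.items()}); return c
def load(n): return dict(np.load(f'{n}.npz'))
def ray(c,u,v):
    R=cv2.Rodrigues(np.array(c['rvec'],float))[0]; t=np.array(c['tvec'],float).ravel()
    p=cv2.undistortPoints(np.array([[[u,v]]],float),np.array(c['intrinsics'],float),np.array(c['D'],float)).ravel()
    d=np.array([p[0],p[1],1.]); return R,t,d
def atz(c,u,v,z):   # intersect with world height z
    R,t,d=ray(c,u,v); o=-R.T@t; w=R.T@d; return o+w*(z-o[2])/w[2]
def dep(c,u,v):
    R,t,d=ray(c,u,v); return R.T@(d*c['z_map'][int(v),int(u)]-t)
def proj(c,P):
    return cv2.projectPoints(np.array(P,float).reshape(-1,1,3),np.array(c['rvec'],float),np.array(c['tvec'],float),np.array(c['intrinsics'],float),np.array(c['D'],float))[0].reshape(-1,2)
E
python3 - <<'E'
from h import *
a=cam('scene');b=cam('side')
cv2.imwrite('pics/scene.png',a['img'][:,:,::-1]);cv2.imwrite('pics/side.png',b['img'][:,:,::-1])
for c in (a,b): R,t,_=ray(c,320,240); print(-R.T@t, R[2])
print(read_state())
E
```

```text
pics
[-0.04067675  1.09538128  0.83840585] [ 0.41649542 -0.75649194 -0.50423358]
[ 0.45297771 -0.89883023  0.70657587] [ 0.06910042  0.8569256  -0.51078728]
{'time': 0.1, 'joint_positions': array([-1.22698767e+00,  1.26294369e-01, -4.05096103e-02,  1.40539431e+00,
        3.55702452e-06,  1.57081205e+00]), 'qvel': array([-0.00248362, -0.00063981,  0.00059052, -0.00051807,  0.00256244,
        0.00115774]), 'effort': array([ 7.70378156e-04, -4.36910141e+01,  3.53601766e+01,  1.37722859e-02,
       -3.53825351e-05,  1.35730667e-05]), 'tool_pos': array([ 0.17684086, -0.49392725,  0.23061843]), 'eef_rot': array([-3.09393077e+00, -5.37136720e-01,  3.71052981e-04]), 'ft_force': array([ 1.13609955e+00, -3.95682353e-04,  2.11773721e-01]), 'wrist_torque': array([0.01758416, 0.0131969 , 0.03046642]), 'grip_force': 0.0, 'grip_width': 0.08545880576607891}
```

View pics/scene.png

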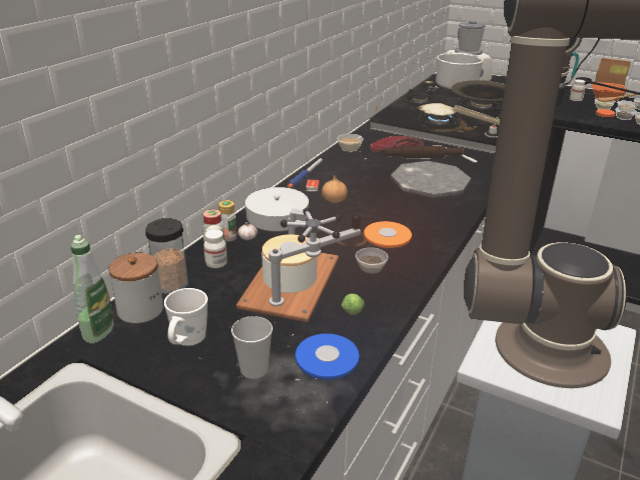

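View pics/side.png

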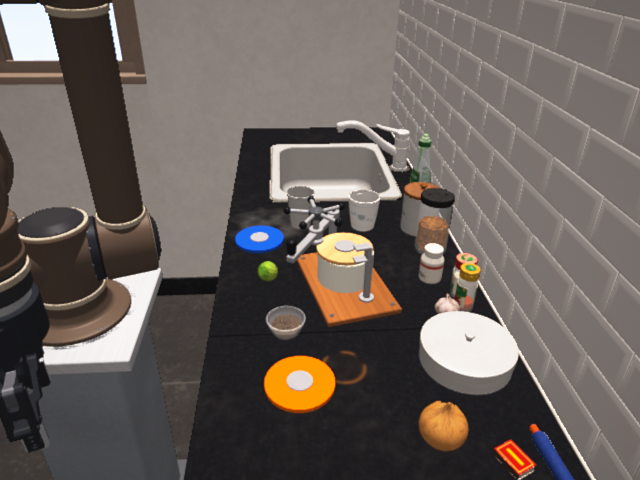

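The wooden lid sits on the crock (scene 290,248; side 345,245). The blue disc (scene 327,355) and orange disc (scene 388,234) are look-alikes and no part of the job. I'll confirm this in an enlarged crop of both views.

```bash
python3 - <<'E'
from h import *
a=load('scene');b=load('side')
A=cv2.resize(a['img'][195:325,230:390],None,fx=4,fy=4,interpolation=cv2.INTER_CUBIC)
B=cv2.resize(b['img'][180:330,250:410],None,fx=4,fy=4,interpolation=cv2.INTER_CUBIC)
cv2.imwrite('pics/cs.png',A[:,:,::-1]);cv2.imwrite('pics/cb.png',B[:,:,::-1])
E
```

```text
(no output)
```

View pics/cs.png

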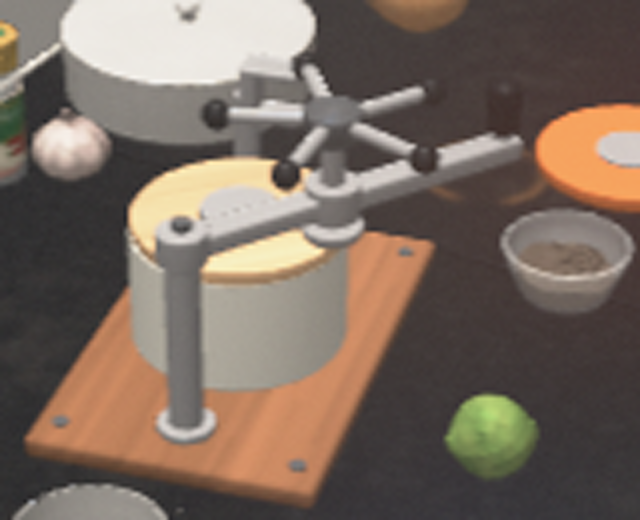

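View pics/cb.png

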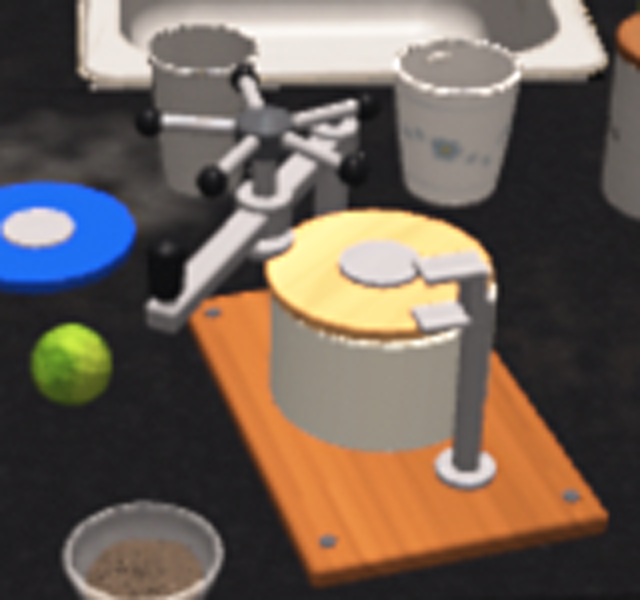

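The crops confirm the lid: it is wooden with a steel pad, at side crop (380,262). The bar is open towards the robot. The grip is at scene crop (504,108) and side crop (165,270), and the hub at scene crop (333,112) and side crop (265,122). Next I'll compute poses from these.

```bash
python3 - <<'E'
from h import *
from scipy.optimize import least_squares
a=load('scene');b=load('side')
S=lambda x,y:(230+x/4-.4,195+y/4-.4)
B=lambda x,y:(250+x/4-.4,180+y/4-.4)
def tri(pa,pb):
    f=lambda P:np.r_[proj(a,P)[0]-pa,proj(b,P)[0]-pb]
    r=least_squares(f,[.45,0.1,.15]);return r.x,np.abs(r.fun).max()
for n,pa,pb in [('hub',S(333,106),B(265,118)),('grip',S(504,108),B(165,268)),('pad',S(235,203),B(380,262)),('lime',S(492,436),B(71,362)),('bowlrim',S(566,235),B(143,535))]:
    print(n,*tri(pa,pb))
pv=atz(a,*S(187,422),.016);ct=atz(b,*B(467,467),.016);print('pivotbase',pv,'catchbase',ct,np.linalg.norm((pv-ct)[:2]))
balls_s=[(215,113),(303,68),(432,92),(425,157),(287,174)];balls_b=[(148,122),(243,78),(367,105),(353,167),(211,182)]
for z in (.185,.19):
  for c,F,L in ((a,S,balls_s),(b,B,balls_b)):
    P=np.array([atz(c,*F(*q),z) for q in L]);m=P.mean(0);d=P-m
    an=np.degrees(np.arctan2(d[:,1],d[:,0]));print(m,np.linalg.norm(d[:,:2],axis=1).round(3),an.round(1),(an%72).round(1))
# optimise: px,py,yaw,q,wheel angle,h
def model(p):
    x,y,yaw,q,w,h=p
    Rz=lambda t:np.array([[np.cos(t),-np.sin(t)],[np.sin(t),np.cos(t)]])
    T=lambda v,z:np.r_[np.array([x,y])+Rz(yaw)@v,z]
    pvl=np.array([0,.095]);bar=lambda s:pvl+Rz(-q)@np.array([0,-s])
    hub=T(bar(.095),h)
    bl=[hub+np.r_[.064*np.cos(w+k*2*np.pi/5),.064*np.sin(w+k*2*np.pi/5),0] for k in range(5)]
    return T(pvl,.016),T(np.array([0,-.084]),.016),T(bar(.21),.164),hub,bl,T(np.zeros(2),.107),T
def res(p):
    P=model(p);r=[proj(a,P[0])[0]-S(187,422),proj(b,P[1])[0]-B(467,467),proj(a,P[2])[0]-S(504,108),proj(b,P[2])[0]-B(165,268)]
    r+=[proj(a,P[5])[0]-S(235,203),proj(b,P[5])[0]-B(380,262)]
    for c,F,L in((a,S,balls_s),(b,B,balls_b)):
        uv=proj(c,np.array(P[4]))
        for qd in L:
            d=uv-np.array(F(*qd));r.append(d[np.argmin((d**2).sum(1))])
    return np.array(r).ravel()
best=min((least_squares(res,[.45,.15,.1*s,q,w,.19]) for s in(-1,1,2) for q in(.5,.9) for w in(0,.4,.8)),key=lambda r:r.cost)
p=best.x;print(p.round(4),np.degrees(p[4])%72,best.cost);print(best.fun.round(1))
P=model(p);print('pivot',P[0],'catch',P[1],'grip',P[2],'hub',P[3]);np.save('p.npy',p)
# board corners, bystander depth
for n,q in [('lime',S(492,436)),('bowl',S(566,235))]: print(n,dep(a,*q))
E
```

```text
hub [0.52292414 0.07858977 0.19152171] 0.21070846400743903
grip [ 0.46574532 -0.01995636  0.15853049] 0.21088880652439457
pad [0.58996112 0.07003272 0.10360822] 0.46203787423178255
lime [0.41066442 0.09661792 0.02202142] 0.33198882846261313
bowlrim [ 0.45099033 -0.08765762  0.04067615] 0.34547997852939716
pivotbase [0.56790204 0.16273277 0.016     ] catchbase [ 0.63199541 -0.00829323  0.016     ] 0.18264132813797257
[0.52074873 0.08216026 0.185     ] [0.064 0.061 0.064 0.063 0.063] [  23.4  -45.1 -120.7  170.3   97. ] [23.4 26.9 23.3 26.3 25. ]
[0.52315171 0.07814777 0.185     ] [0.064 0.064 0.065 0.062 0.065] [ 169.6   97.4   24.   -45.2 -119.2] [25.6 25.4 24.  26.8 24.8]
[0.51645258 0.08991364 0.19      ] [0.064 0.061 0.063 0.063 0.062] [  23.4  -45.1 -120.7  170.3   97. ] [23.4 26.9 23.3 26.3 25. ]
[0.522479   0.06878213 0.19      ] [0.064 0.063 0.064 0.062 0.064] [ 169.6   97.4   24.   -45.2 -119.2] [25.6 25.4 24.  26.8 24.8]
[0.5973 0.072  0.3181 0.8194 0.4384 0.1839] 25.117475594555813 28.378849750096457
[ 0.2 -0.1 -3.8 -0.  -0.1 -2.7  0.3 -1.7 -2.7 -1.4  3.7 -2.1  0.4  0.1
  0.8 -0.9 -0.3 -0.7  0.1  0.   0.1 -0.1 -0.3  0.2 -0.4  0.2 -1.2  0.1
 -0.6  0.9 -0.2  0.1]
pivot [0.56762401 0.16221587 0.016     ] catch [ 0.6236163  -0.00780138  0.016     ] grip [ 0.46670925 -0.02194768  0.164     ] hub [0.5219721  0.07890379 0.18391646]
lime [0.40320235 0.11145482 0.03409918]
bowl [ 0.46492111 -0.12350064  0.0163992 ]
```

```bash
cat >> h.py <<'E'
def rel(target,heading=None):
    """rows units to reach world target (TCP) and x-heading from current measured pose"""
    s=read_state();R=cv2.Rodrigues(s['eef_rot'])[0];d=R.T@(np.array(target)-s['tool_pos'])/.04
    h=np.arctan2(R[1,0],R[0,0]);dh=None if heading is None else -((heading-h+np.pi)%(2*np.pi)-np.pi)
    print('t',round(s['time'],2),'tcp',s['tool_pos'].round(4),'head',round(h,3),'units',d.round(2),'rz',dh,'F',s['ft_force'].round(2),'q',s['joint_positions'].round(2),'w',round(s['grip_width'],4))
def arc(piv,r,a0,a1,n,off):
    pass
E
python3 - <<'E'
from h import *
piv=np.array([.5677,.1625]);pad=np.array([.590,.070]);grip=np.array([.4665,-.021]);hub=np.array([.5225,.0787])
d=pad-piv;print('yaw',np.arctan2(d[0],-d[1]),np.linalg.norm(d))
for P in(grip,hub):
    e=P-piv;print('bar heading yaw-q',np.arctan2(e[0],-e[1]),np.linalg.norm(e))
for h in (-.46,.26):
    rel([.435,0.0,.23],h)
E
python3 -m pendant '[{"rz":0.1},{"rz":0.1}]'
python3 -c "
from h import *
rel([.435,0,.23],-.5)"
```

```text
yaw 0.23656693188371314 0.09515009196001861
bar heading yaw-q -0.5039930682568492 0.20955593525357374
bar heading yaw-q -0.4946527075391094 0.09521281426362735
t 0.1 tcp [ 0.1768 -0.4939  0.2306] head 0.344 units [10.24 -9.45  0.03] rz 0.8037929261637586 F [ 1.14 -0.    0.21] q [-1.23  0.13 -0.04  1.41  0.    1.57] w 0.0855
t 0.1 tcp [ 0.1768 -0.4939  0.2306] head 0.344 units [10.24 -9.45  0.03] rz 0.08379292616375844 F [ 1.14 -0.    0.21] q [-1.23  0.13 -0.04  1.41  0.    1.57] w 0.0855
t 0.1 tcp [ 0.1768 -0.4939  0.2306] head 0.344 units [10.24 -9.45  0.03] rz 0.8437929261637587 F [ 1.14 -0.    0.21] q [-1.23  0.13 -0.04  1.41  0.    1.57] w 0.0855$[0]: bad value
```

```bash
python3 -m pendant '[{"dx":0,"dy":0,"dz":0,"rx":0,"ry":0,"rz":0.1,"jaw":-0.7},{"dx":0,"dy":0,"dz":0,"rx":0,"ry":0,"rz":0.1,"jaw":-0.7}]'
python3 -c "
from h import *
rel([.435,0,.23],-.5)"
```

```text
time: 0.27
tool_pos: [0.1769, -0.4941, 0.2308]
eef_rot: [-3.118, -0.378, 0.0]
ft_force: [0.6, 0.7, 0.1]
grip_width: 0.0639
grip_force: 0.0
t 0.27 tcp [ 0.1769 -0.4941  0.2308] head 0.241 units [  9.22 -10.45   0.03] rz 0.7412795119152875 F [0.64 0.67 0.1 ] q [-1.23  0.13 -0.04  1.41 -0.    1.67] w 0.0639
```

```bash
python3 -m pendant '[{"dx":9.2,"dy":-10.5,"dz":0,"rx":0,"ry":0,"rz":-2.4,"jaw":-0.7},{"dx":9.2,"dy":-10.5,"dz":0,"rx":0,"ry":0,"rz":-2.4,"jaw":-0.7},{"dx":9.2,"dy":-10.5,"dz":0,"rx":0,"ry":0,"rz":-2.4,"jaw":-0.7},{"dx":9.2,"dy":-10.5,"dz":0,"rx":0,"ry":0,"rz":-2.4,"jaw":-0.7},{"dx":9.2,"dy":-10.5,"dz":0,"rx":0,"ry":0,"rz":-2.4,"jaw":-0.7},{"dx":9.2,"dy":-10.5,"dz":0,"rx":0,"ry":0,"rz":-2.4,"jaw":-0.7},{"dx":9.2,"dy":-10.5,"dz":0,"rx":0,"ry":0,"rz":-2.4,"jaw":-0.7},{"dx":9.2,"dy":-10.5,"dz":0,"rx":0,"ry":0,"rz":-2.4,"jaw":-0.7},{"dx":9.2,"dy":-10.5,"dz":0,"rx":0,"ry":0,"rz":-2.4,"jaw":-0.7},{"dx":9.2,"dy":-10.5,"dz":0,"rx":0,"ry":0,"rz":-2.4,"jaw":-0.7},{"dx":9.2,"dy":-10.5,"dz":0,"rx":0,"ry":0,"rz":-2.4,"jaw":-0.7},{"dx":9.2,"dy":-10.5,"dz":0,"rx":0,"ry":0,"rz":-2.4,"jaw":-0.7}]'
python3 -c "
from h import *
rel([.435,0,.23],3.1416-.5)"
```

```text
time: 1.27
tool_pos: [0.4062, -0.0477, 0.2314]
eef_rot: [2.01, 2.414, 0.0]
ft_force: [1.1, -1.8, 1.1]
grip_width: 0.0127
grip_force: 0.0
t 1.27 tcp [ 0.4062 -0.0477  0.2314] head 1.753 units [1.04 0.92 0.04] rz -0.8887500794939118 F [ 1.11 -1.75  1.12] q [-0.12 -0.09 -0.26  1.4  -0.    1.27] w 0.0127
```

```bash
python3 -m pendant '[{"dx":1.04,"dy":0.92,"dz":0,"rx":0,"ry":0,"rz":-0.89,"jaw":-0.7},{"dx":1.04,"dy":0.92,"dz":0,"rx":0,"ry":0,"rz":-0.89,"jaw":-0.7},{"dx":1.04,"dy":0.92,"dz":0,"rx":0,"ry":0,"rz":-0.89,"jaw":-0.7},{"dx":1.04,"dy":0.92,"dz":0,"rx":0,"ry":0,"rz":-0.89,"jaw":-0.7},{"dx":1.04,"dy":0.92,"dz":0,"rx":0,"ry":0,"rz":-0.89,"jaw":-0.7},{"dx":1.04,"dy":0.92,"dz":0,"rx":0,"ry":0,"rz":-0.89,"jaw":-0.7},{"dx":1.04,"dy":0.92,"dz":0,"rx":0,"ry":0,"rz":-0.89,"jaw":-0.7},{"dx":1.04,"dy":0.92,"dz":0,"rx":0,"ry":0,"rz":-0.89,"jaw":-0.7},{"dx":1.04,"dy":0.92,"dz":0,"rx":0,"ry":0,"rz":-0.89,"jaw":-0.7}]'
python3 - <<'E'
from h import *
rel([.436,-.004,.158],3.1416-.5)
c=cam('wrist');cv2.imwrite('pics/w1.png',c['img'][:,:,::-1])
E
```

```text
time: 2.02
tool_pos: [0.4349, -0.0025, 0.2312]
eef_rot: [-0.79, -3.04, 0.0]
ft_force: [0.2, 0.2, -0.4]
grip_width: 0.0128
grip_force: 0.0
t 2.02 tcp [ 0.4349 -0.0025  0.2312] head 2.633 units [-0.04 -0.02  1.83] rz -0.008702687919413421 F [ 0.23  0.21 -0.4 ] q [-0.01 -0.04 -0.22  1.4  -0.    0.5 ] w 0.0128
```

View pics/w1.png

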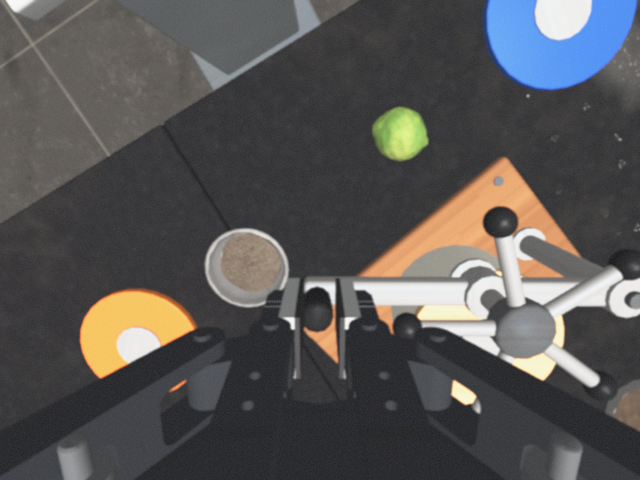

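```bash
python3 - <<'E'
from h import *
c=load('wrist')
print('grip',atz(c,318,308,.18),'pivot cap',atz(c,627,299,.146),'hubtop',atz(c,526,329,.2))
s=read_state();print('tcp px',proj(c,s['tool_pos']))
P=np.array([atz(c,*q,.188) for q in [(501,221),(627,265),(600,386),(407,326)]])
h=atz(c,526,329,.2);d=P-h;print(np.linalg.norm(d[:,:2],axis=1),np.degrees(np.arctan2(d[:,1],d[:,0])))
for q in [(526,329),(490,230+0)]: print(dep(c,*q))
E
```

```text
grip [ 0.4579589  -0.01830003  0.18      ] pivot cap [0.56700265 0.15599856 0.146     ] hubtop [0.51244446 0.07488678 0.2       ]
tcp px [[323.52826266 302.02299338]]
[0.05647938 0.06341341 0.07074862 0.05888812] [ 165.43069345   89.89332984   22.84718317 -114.47469667]
[0.51553709 0.07593166 0.19608205]
[0.45923217 0.08221696 0.18849391]
```

```bash
python3 -m pendant '[{"dx":0,"dy":0,"dz":0.6,"rx":0,"ry":0,"rz":0,"jaw":-0.7},{"dx":0,"dy":0,"dz":1.2,"rx":0,"ry":0,"rz":0,"jaw":-0.7},{"dx":0,"dy":0,"dz":1.83,"rx":0,"ry":0,"rz":0,"jaw":-0.7},{"dx":0,"dy":0,"dz":1.83,"rx":0,"ry":0,"rz":0,"jaw":-0.7},{"dx":0,"dy":0,"dz":1.83,"rx":0,"ry":0,"rz":0,"jaw":-0.7}]'
cat >> h.py <<'E'
def rows(W,H,z):
    """W list of xy, H headings of tool x -> units relative to current pose"""
    s=read_state();R=cv2.Rodrigues(s['eef_rot'])[0];h=np.arctan2(R[1,0],R[0,0])
    for w,hd in zip(W,H):
        d=R.T@(np.r_[w,z]-s['tool_pos'])/.04;print(d.round(2),round(-((hd-h+np.pi)%(2*np.pi)-np.pi),2))
E
cat > swing.py <<'E'
from h import *
import sys
piv=np.array([.5677,.1615])
W=[];H=[]
for f in np.linspace(*map(float,sys.argv[1:3]),int(sys.argv[3])):
    W.append(piv+.21*np.array([np.sin(f),-np.cos(f)])-.0187*np.array([np.cos(f),np.sin(f)]));H.append(np.pi+f)
rel([0,0,0]);rows(W,H,.158)
E
python3 swing.py -.5 -.06 12
```

```text
time: 2.48
tool_pos: [0.434, -0.0025, 0.1575]
eef_rot: [-0.79, -3.038, 0.001]
ft_force: [0.0, -1.4, 0.6]
grip_width: 0.0129
grip_force: 0.0
t 2.48 tcp [ 0.434  -0.0025  0.1575] head 2.633 units [ 9.5  -5.23  3.97] rz None F [ 0.04 -1.43  0.64] q [-0.01 -0.03 -0.37  1.24 -0.    0.5 ] w 0.0129
[-0.5  -0.05 -0.01] -0.01
[-0.71 -0.06 -0.01] -0.05
[-0.92 -0.06 -0.01] -0.09
[-1.13 -0.06 -0.01] -0.13
[-1.34 -0.05 -0.02] -0.17
[-1.55 -0.02 -0.02] -0.21
[-1.76  0.01 -0.02] -0.25
[-1.97  0.04 -0.02] -0.29
[-2.17  0.09 -0.02] -0.33
[-2.38  0.14 -0.02] -0.37
[-2.58  0.21 -0.02] -0.41
[-2.78  0.28 -0.02] -0.45
```

```bash
python3 -m pendant '[{"dx":-0.3,"dy":-0.05,"dz":0,"rx":0,"ry":0,"rz":-0.01,"jaw":-0.7},{"dx":-0.55,"dy":-0.05,"dz":0,"rx":0,"ry":0,"rz":-0.02,"jaw":-0.7},{"dx":-0.75,"dy":-0.06,"dz":0,"rx":0,"ry":0,"rz":-0.06,"jaw":-0.7},{"dx":-0.92,"dy":-0.06,"dz":0,"rx":0,"ry":0,"rz":-0.09,"jaw":-0.7},{"dx":-1.13,"dy":-0.06,"dz":0,"rx":0,"ry":0,"rz":-0.13,"jaw":-0.7},{"dx":-1.34,"dy":-0.05,"dz":0,"rx":0,"ry":0,"rz":-0.17,"jaw":-0.7},{"dx":-1.55,"dy":-0.02,"dz":0,"rx":0,"ry":0,"rz":-0.21,"jaw":-0.7},{"dx":-1.76,"dy":0.01,"dz":0,"rx":0,"ry":0,"rz":-0.25,"jaw":-0.7},{"dx":-1.97,"dy":0.04,"dz":0,"rx":0,"ry":0,"rz":-0.29,"jaw":-0.7},{"dx":-2.17,"dy":0.09,"dz":0,"rx":0,"ry":0,"rz":-0.33,"jaw":-0.7},{"dx":-2.38,"dy":0.14,"dz":0,"rx":0,"ry":0,"rz":-0.37,"jaw":-0.7},{"dx":-2.58,"dy":0.21,"dz":0,"rx":0,"ry":0,"rz":-0.41,"jaw":-0.7}]'
python3 swing.py -.06 .29 10
```

```text
time: 3.48
tool_pos: [0.5304, -0.0461, 0.1597]
eef_rot: [0.152, 3.137, -0.001]
ft_force: [-1.8, -2.6, 1.1]
grip_width: 0.0129
grip_force: 1.4
t 3.48 tcp [ 0.5304 -0.0461  0.1597] head 3.045 units [13.31 -0.13  3.98] rz None F [-1.77 -2.56  1.12] q [-0.09  0.15 -0.17  1.25 -0.    0.01] w 0.0129
[-0.15 -0.01  0.04] -0.04
[-0.36 -0.01  0.04] -0.08
[-0.56 -0.01  0.04] -0.11
[-0.77 -0.    0.04] -0.15
[-0.97  0.01  0.04] -0.19
[-1.18  0.04  0.05] -0.23
[-1.38  0.07  0.05] -0.27
[-1.58  0.11  0.05] -0.31
[-1.78  0.16  0.05] -0.35
[-1.98  0.22  0.05] -0.39
```

```bash
python3 -m pendant '[{"dx":-0.2,"dy":-0.01,"dz":0.04,"rx":0,"ry":0,"rz":-0.04,"jaw":-0.7},{"dx":-0.36,"dy":-0.01,"dz":0.04,"rx":0,"ry":0,"rz":-0.08,"jaw":-0.7},{"dx":-0.56,"dy":-0.01,"dz":0.04,"rx":0,"ry":0,"rz":-0.11,"jaw":-0.7},{"dx":-0.77,"dy":0,"dz":0.04,"rx":0,"ry":0,"rz":-0.15,"jaw":-0.7},{"dx":-0.97,"dy":0.01,"dz":0.04,"rx":0,"ry":0,"rz":-0.19,"jaw":-0.7},{"dx":-1.18,"dy":0.04,"dz":0.04,"rx":0,"ry":0,"rz":-0.23,"jaw":-0.7},{"dx":-1.3,"dy":0.06,"dz":0.04,"rx":0,"ry":0,"rz":-0.25,"jaw":-0.7},{"dx":-1.4,"dy":0.08,"dz":0.04,"rx":0,"ry":0,"rz":-0.27,"jaw":-0.7},{"dx":-1.4,"dy":0.08,"dz":0.04,"rx":0,"ry":0,"rz":-0.27,"jaw":-0.7}]'
python3 swing.py .16 .30 6
```

```text
time: 4.23
tool_pos: [0.5865, -0.0479, 0.1572]
eef_rot: [-0.27, 3.129, -0.001]
ft_force: [-0.5, -1.2, 1.2]
grip_width: 0.0128
grip_force: 0.4
t 4.23 tcp [ 0.5865 -0.0479  0.1572] head -2.969 units [14.25  3.69  3.91] rz None F [-0.47 -1.21  1.24] q [-0.08  0.25 -0.05  1.27 -0.   -0.25] w 0.0128
[ 0.1  -0.01 -0.02] 0.01
[-0.05 -0.02 -0.02] -0.02
[-0.2  -0.03 -0.02] -0.04
[-0.34 -0.03 -0.02] -0.07
[-0.49 -0.03 -0.02] -0.1
[-0.64 -0.03 -0.02] -0.13
```

```bash
python3 -m pendant '[{"dx":-0.1,"dy":-0.02,"dz":0,"rx":0,"ry":0,"rz":-0.03,"jaw":-0.7},{"dx":-0.2,"dy":-0.03,"dz":0,"rx":0,"ry":0,"rz":-0.05,"jaw":-0.7},{"dx":-0.25,"dy":-0.03,"dz":0,"rx":0,"ry":0,"rz":-0.06,"jaw":-0.7},{"dx":-0.3,"dy":-0.03,"dz":0,"rx":0,"ry":0,"rz":-0.06,"jaw":-0.7},{"dx":-0.35,"dy":-0.03,"dz":0,"rx":0,"ry":0,"rz":-0.06,"jaw":-0.7},{"dx":-0.35,"dy":-0.03,"dz":0,"rx":0,"ry":0,"rz":-0.06,"jaw":-0.7}]'
python3 -m pendant '[{"dx":-0.05,"dy":0,"dz":0,"rx":0,"ry":0,"rz":0,"jaw":-0.7},{"dx":-0.1,"dy":0,"dz":0,"rx":0,"ry":0,"rz":0,"jaw":-0.7},{"dx":-0.1,"dy":0,"dz":0,"rx":0,"ry":0,"rz":0,"jaw":-0.7}]'

```

```text
time: 4.73
tool_pos: [0.5978, -0.0469, 0.1564]
eef_rot: [0.362, -3.117, 0.002]
ft_force: [-7.2, -4.0, 4.7]
grip_width: 0.0124
grip_force: 3.8
time: 4.98
tool_pos: [0.5986, -0.0472, 0.156]
eef_rot: [0.36, -3.112, 0.005]
ft_force: [-17.3, -8.1, 8.0]
grip_width: 0.0127
grip_force: 8.9
```

```bash
python3 -m pendant '[{"dx":0.3,"dy":0,"dz":0,"rx":0,"ry":0,"rz":0,"jaw":-0.7},{"dx":1,"dy":0,"dz":0,"rx":0,"ry":0,"rz":0,"jaw":-0.7},{"dx":1.5,"dy":0,"dz":-0.5,"rx":0,"ry":0,"rz":0,"jaw":-0.7},{"dx":2,"dy":0,"dz":-1.5,"rx":0,"ry":0,"rz":0,"jaw":-0.7},{"dx":2,"dy":0,"dz":-2.3,"rx":0,"ry":0,"rz":0,"jaw":-0.7},{"dx":2,"dy":-0.7,"dz":-3,"rx":0,"ry":0,"rz":0,"jaw":-1},{"dx":2,"dy":-1.4,"dz":-3.5,"rx":0,"ry":0,"rz":0,"jaw":-1},{"dx":2,"dy":-2,"dz":-3.5,"rx":0,"ry":0,"rz":0,"jaw":-1},{"dx":2,"dy":-2,"dz":-3.5,"rx":0,"ry":0,"rz":0,"jaw":-1},{"dx":2,"dy":-2,"dz":-3.5,"rx":0,"ry":0,"rz":0,"jaw":-1}]'
python3 - <<'E'
from h import *
rel([0,0,0])
c=cam('wrist');b=cam('side');a=cam('scene')
B=b['img'][190:310,290:450];B=cv2.resize(B,(400,300),interpolation=cv2.INTER_CUBIC);A=cv2.resize(a['img'][190:310,230:390],(400,300),interpolation=cv2.INTER_CUBIC)
im=np.vstack([np.hstack([A,B]),cv2.resize(c['img'],(400,300)).repeat(1,0) if 0 else np.hstack([cv2.resize(c['img'],(400,300)),np.zeros((300,400,3),np.uint8)])])
cv2.imwrite('pics/c2.png',np.hstack([c['img']])[:,:,::-1]);cv2.imwrite('pics/ab2.png',im[:300,:,::-1])
E
```

```text
time: 5.82
tool_pos: [0.5441, -0.1422, 0.2962]
eef_rot: [-0.361, 3.121, 0.002]
ft_force: [-0.9, 0.3, -0.4]
grip_width: 0.0001
grip_force: 0.0
t 5.82 tcp [ 0.5441 -0.1422  0.2962] head -2.911 units [12.44  6.56  7.41] rz None F [-0.92  0.34 -0.38] q [-0.26  0.21  0.2   1.56  0.   -0.49] w 0.0001
```

View pics/c2.png

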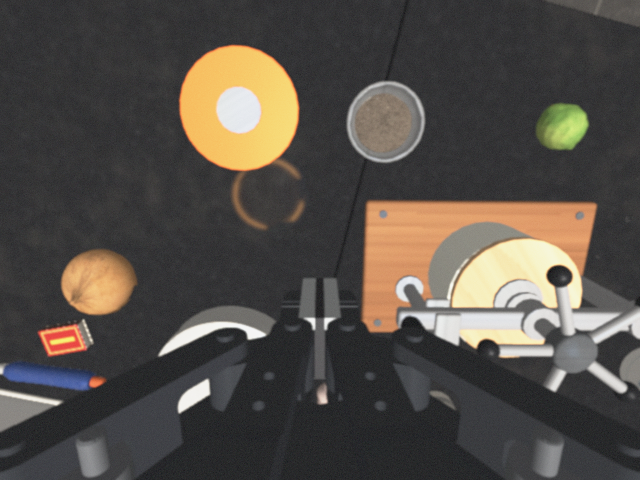

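View pics/ab2.png

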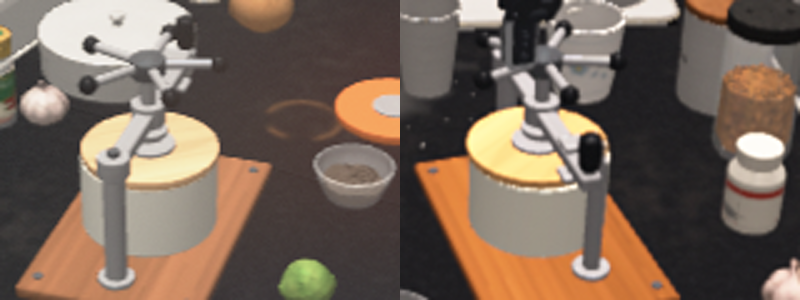

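The bar lies home in the catch: wrist view (445,320) shows the fork round it, and the bar runs parallel to the board. The foot is over the pad. Next I'll measure the wheel angle.

```bash
python3 - <<'E'
from h import *
c=load('wrist');a=load('scene')
z=.186
h=atz(c,575,352,z+.012);print('hub',h, dep(c,575,352))
hc=np.array([.590,.0692])
for q in [(559,276),(489,350)]:
    d=atz(c,*q,z)[:2]-h[:2];d2=atz(c,*q,z)[:2]-hc;print('w',np.degrees(np.arctan2(d[1],d[0])),np.linalg.norm(d),np.degrees(np.arctan2(d2[1],d2[0])))
f=lambda x,y:(230+x/2.5-.3,190+y/2.5-.3)
for z in(.182,.186,.19):
  H=atz(a,*f(149,60),z+.012);print('scene hub',H)
  for q in [(92,44),(88,84),(176,98),(219,64)]:
    d=atz(a,*f(*q),z)[:2]-hc;print(np.degrees(np.arctan2(d[1],d[0])).round(1)%72,np.linalg.norm(d).round(3),end=' ')
  print()
# hub top height by depth
v=[dep(a,*f(149+i,60+j))[2] for i in(-5,0,5) for j in(-2,0,2)];print(np.round(v,4))
print('bar end grip',atz(c,410,318,.15))
E
```

```text
hub [0.58495239 0.05943448 0.198     ] [0.5855024  0.06055835 0.19676161]
w -153.01607312593768 0.0564983717261264 -147.41879261999247
w -71.09628907654299 0.05751572854406625 -78.0473524829908
scene hub [0.58169602 0.07944056 0.194     ]
64.1 0.065 64.4 0.062 71.6 0.065 67.4 0.065 
scene hub [0.57783279 0.08574677 0.198     ]
69.5 0.06 69.8 0.066 69.4 0.072 60.900000000000006 0.065 
scene hub [0.57396955 0.09205299 0.202     ]
3.7 0.056 2.5 0.07 67.6 0.078 54.5 0.065 
[0.1941 0.1915 0.1889 0.1922 0.19   0.1898 0.1927 0.1938 0.1923]
bar end grip [ 0.60744545 -0.04823734  0.15      ]
```

```bash
python3 -c "
from h import *
rel([.559,.096,.28],2.286)"
```

```text
t 5.97 tcp [ 0.5435 -0.1408  0.2959] head -2.909 units [-1.74  5.67  0.4 ] rz 1.0883905318966516 F [ 0.57  0.28 -0.84] q [-0.25  0.21  0.2   1.56  0.   -0.49] w 0.0001
```

```bash
python3 -m pendant '[{"dx":-0.6,"dy":1.2,"dz":0.4,"rx":0,"ry":0,"rz":0.12,"jaw":-0.3},{"dx":-1.7,"dy":5.7,"dz":0.4,"rx":0,"ry":0,"rz":1.09,"jaw":-0.3},{"dx":-1.7,"dy":5.7,"dz":0.4,"rx":0,"ry":0,"rz":1.09,"jaw":-0.3},{"dx":-1.7,"dy":5.7,"dz":0.4,"rx":0,"ry":0,"rz":1.09,"jaw":-0.3},{"dx":-1.7,"dy":5.7,"dz":0.4,"rx":0,"ry":0,"rz":1.09,"jaw":-0.3},{"dx":-1.7,"dy":5.7,"dz":0.4,"rx":0,"ry":0,"rz":1.09,"jaw":-0.3},{"dx":-1.7,"dy":5.7,"dz":0.4,"rx":0,"ry":0,"rz":1.09,"jaw":-0.3},{"dx":-1.7,"dy":5.7,"dz":0.4,"rx":0,"ry":0,"rz":1.09,"jaw":-0.3},{"dx":-1.7,"dy":5.7,"dz":0.4,"rx":0,"ry":0,"rz":1.09,"jaw":-0.3},{"dx":-1.7,"dy":5.7,"dz":0.4,"rx":0,"ry":0,"rz":1.09,"jaw":-0.3},{"dx":-1.7,"dy":5.7,"dz":0.4,"rx":0,"ry":0,"rz":1.09,"jaw":-0.3},{"dx":-1.7,"dy":5.7,"dz":0.4,"rx":0,"ry":0,"rz":1.09,"jaw":-0.3}]'
python3 - <<'E'
from h import *
rel([.559,.096,.165],2.286)
c=cam('wrist');cv2.imwrite('pics/w3.png',c['img'][:,:,::-1])
E
```

```text
time: 6.97
tool_pos: [0.5569, 0.0967, 0.2803]
eef_rot: [-1.303, -2.858, 0.0]
ft_force: [0.2, 0.1, 0.5]
grip_width: 0.0299
grip_force: 0.0
t 6.97 tcp [0.5569 0.0967 0.2803] head 2.286 units [-0.05  0.03  2.88] rz 0.00020321274445977977 F [0.23 0.13 0.49] q [0.17 0.21 0.17 1.53 0.   1.03] w 0.0299
```

View pics/w3.png

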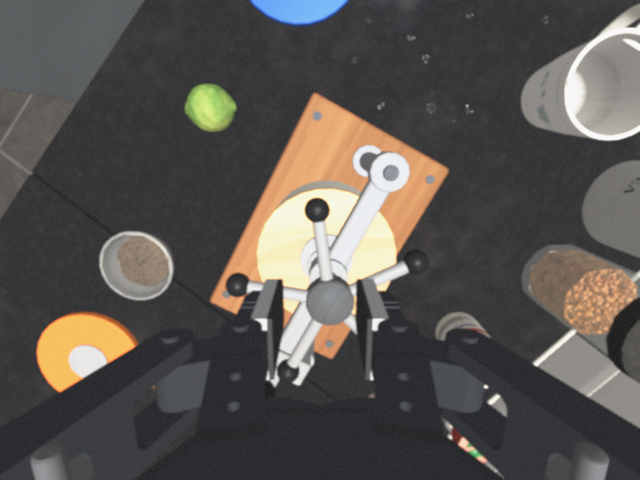

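```bash
python3 - <<'E'
from h import *
from scipy.optimize import least_squares
c=load('wrist')
L=np.array([(317,210),(416,263),(238,285),(290,372)],float);K=[1,0,2,3]
for z in (.179,.183,.187):
    P=np.array([atz(c,*q,z)[:2] for q in L])
    f=lambda p:np.concatenate([p[:2]+.064*np.array([np.cos(p[2]+k*2*np.pi/5),np.sin(p[2]+k*2*np.pi/5)])-P[i] for i,k in enumerate(K)])
    r=least_squares(f,[.59,.069,1.17]);print(z,r.x[:2].round(4),np.degrees(r.x[2]).round(1),(r.fun*1000).round(1), 'hub',atz(c,330,300,z+.012)[:2].round(4),'pivot',atz(c,390,171,.147)[:2].round(4),dep(c,330,300))
E
```

```text
0.179 [0.5918 0.0647] 67.0 [ 1.4 -1.4 -1.5 -1.1  1.8  0.8 -1.7  1.6] hub [0.5878 0.0688] pivot [0.5675 0.1603] [0.58609262 0.07049892 0.19615249]
0.183 [0.5908 0.066 ] 67.0 [ 0.8 -0.7 -0.8 -0.1  1.1  0.2 -1.2  0.6] hub [0.5865 0.0701] pivot [0.5675 0.1603] [0.58609262 0.07049892 0.19615249]
0.187 [0.5897 0.0673] 67.0 [ 0.3  0.  -0.1  0.8  0.5 -0.3 -0.6 -0.5] hub [0.5852 0.0714] pivot [0.5675 0.1603] [0.58609262 0.07049892 0.19615249]
```

```bash
python3 -m pendant '[{"dx":0,"dy":0.03,"dz":0.7,"rx":0,"ry":0,"rz":0,"jaw":-0.3},{"dx":0,"dy":0.03,"dz":1.4,"rx":0,"ry":0,"rz":0,"jaw":-0.3},{"dx":0,"dy":0.03,"dz":2,"rx":0,"ry":0,"rz":0,"jaw":-0.3},{"dx":0,"dy":0.03,"dz":2.5,"rx":0,"ry":0,"rz":0,"jaw":-0.3},{"dx":0,"dy":0.03,"dz":2.9,"rx":0,"ry":0,"rz":0,"jaw":-0.3},{"dx":0,"dy":0.03,"dz":2.9,"rx":0,"ry":0,"rz":0,"jaw":-0.3},{"dx":0,"dy":0.03,"dz":2.9,"rx":0,"ry":0,"rz":0,"jaw":-0.3}]'
cat > wheel.py <<'E'
from h import *
import sys
hub=np.array([.589,.068])
def tcp(th,rc=.052,dl=8):
    t=np.radians(th);u=np.array([np.cos(t),np.sin(t)]);n=np.array([-u[1],u[0]])
    P=hub+rc*u+.0045*n;h=t-np.radians(dl);x=np.array([np.cos(h),np.sin(h)]);y=np.array([x[1],-x[0]])
    return P-.011*x+.015*y,h
s=read_state();R=cv2.Rodrigues(s['eef_rot'])[0]
# contact point estimate -> spoke angle, tangential force
C=s['tool_pos'][:2]+(R@np.array([.011,-.015,0]))[:2]-hub;r=np.linalg.norm(C);t=np.arctan2(C[1],C[0])-np.arcsin(.0045/r)
print('spoke if touching',np.degrees(t).round(1),'r',r.round(4),'Ftan(ccw)',(s['ft_force'][:2]@np.array([-C[1],C[0]])/r).round(2),'F',s['ft_force'].round(2),'z',s['tool_pos'][2].round(4),'t',round(s['time'],2))
if len(sys.argv)>1:
    T=[tcp(a) for a in np.linspace(*map(float,sys.argv[1:3]),int(sys.argv[3]))];rows([q[0] for q in T],[q[1] for q in T],float(sys.argv[4]))
E
python3 wheel.py 139 91 9 .164
```

```text
time: 7.6
tool_pos: [0.5577, 0.0965, 0.164]
eef_rot: [-1.305, -2.856, 0.002]
ft_force: [-0.1, 0.1, 0.3]
grip_width: 0.03
grip_force: 0.0
spoke if touching 147.0 r 0.0567 Ftan(ccw) -0.04 F [-0.15  0.13  0.27] z 0.164 t 7.6
[-0.06  0.21  0.  ] -0.0
[-0.07  0.31  0.  ] 0.1
[-0.09  0.41  0.  ] 0.21
[-0.13  0.51  0.  ] 0.31
[-0.17  0.6  -0.  ] 0.42
[-0.23  0.69 -0.  ] 0.52
[-0.29  0.78 -0.  ] 0.63
[-0.37  0.85 -0.  ] 0.73
[-0.45  0.92 -0.  ] 0.84
```

```bash
python3 -m pendant '[{"dx":-0.03,"dy":0.1,"dz":0,"rx":0,"ry":0,"rz":0,"jaw":-0.3},{"dx":-0.06,"dy":0.21,"dz":0,"rx":0,"ry":0,"rz":0,"jaw":-0.3},{"dx":-0.07,"dy":0.31,"dz":0,"rx":0,"ry":0,"rz":0.1,"jaw":-0.3},{"dx":-0.09,"dy":0.41,"dz":0,"rx":0,"ry":0,"rz":0.21,"jaw":-0.3},{"dx":-0.13,"dy":0.51,"dz":0,"rx":0,"ry":0,"rz":0.31,"jaw":-0.3},{"dx":-0.17,"dy":0.6,"dz":0,"rx":0,"ry":0,"rz":0.42,"jaw":-0.3},{"dx":-0.17,"dy":0.6,"dz":0,"rx":0,"ry":0,"rz":0.42,"jaw":-0.3}]'
python3 wheel.py 109 63 9 .164
```

```text
time: 8.18
tool_pos: [0.5822, 0.1074, 0.1654]
eef_rot: [1.876, 2.519, 0.001]
ft_force: [-1.3, -0.0, -0.3]
grip_width: 0.0299
grip_force: 0.1
spoke if touching 113.1 r 0.0517 Ftan(ccw) 1.12 F [-1.27 -0.01 -0.3 ] z 0.1654 t 8.18
[-0.01  0.06  0.03] 0.1
[-0.03  0.16  0.03] 0.2
[-0.06  0.25  0.03] 0.3
[-0.11  0.34  0.03] 0.4
[-0.16  0.43  0.03] 0.5
[-0.22  0.51  0.03] 0.6
[-0.28  0.59  0.03] 0.7
[-0.36  0.65  0.03] 0.8
[-0.44  0.71  0.03] 0.9
```

```bash
python3 -m pendant '[{"dx":-0.01,"dy":0.06,"dz":0.03,"rx":0,"ry":0,"rz":0.1,"jaw":-0.3},{"dx":-0.03,"dy":0.16,"dz":0.03,"rx":0,"ry":0,"rz":0.2,"jaw":-0.3},{"dx":-0.06,"dy":0.25,"dz":0.03,"rx":0,"ry":0,"rz":0.3,"jaw":-0.3},{"dx":-0.11,"dy":0.34,"dz":0.03,"rx":0,"ry":0,"rz":0.4,"jaw":-0.3}]'
python3 wheel.py
python3 -m pendant '[{"dx":-0.01,"dy":0.06,"dz":0,"rx":0,"ry":0,"rz":0.1,"jaw":-0.3},{"dx":-0.03,"dy":0.16,"dz":0,"rx":0,"ry":0,"rz":0.2,"jaw":-0.3}]'
python3 wheel.py 81 57 5 .164
```

```text
time: 8.52
tool_pos: [0.5954, 0.1074, 0.1641]
eef_rot: [-2.338, -2.098, -0.001]
ft_force: [-2.2, 1.5, -0.6]
grip_width: 0.0297
grip_force: 1.2
spoke if touching 93.2 r 0.0524 Ftan(ccw) 1.92 F [-2.16  1.52 -0.6 ] z 0.1641 t 8.52
time: 8.68
tool_pos: [0.6014, 0.1056, 0.1639]
eef_rot: [-2.535, -1.854, -0.001]
ft_force: [-2.3, 1.4, -1.1]
grip_width: 0.03
grip_force: 1.3
spoke if touching 83.5 r 0.0527 Ftan(ccw) 2.3 F [-2.26  1.36 -1.13] z 0.1639 t 8.68
[ 0.01  0.06 -0.  ] -0.01
[-0.01  0.16 -0.  ] 0.09
[-0.03  0.27 -0.  ] 0.2
[-0.06  0.37 -0.  ] 0.3
[-0.11  0.46 -0.  ] 0.41
```

```bash
python3 -m pendant '[{"dx":0,"dy":0.09,"dz":0,"rx":0,"ry":0,"rz":0.03,"jaw":-0.3},{"dx":-0.01,"dy":0.18,"dz":0,"rx":0,"ry":0,"rz":0.11,"jaw":-0.3},{"dx":-0.03,"dy":0.27,"dz":0,"rx":0,"ry":0,"rz":0.2,"jaw":-0.3}]'
python3 wheel.py
python3 -m pendant '[{"dx":-0.01,"dy":0.09,"dz":0,"rx":0,"ry":0,"rz":0.1,"jaw":-0.3},{"dx":-0.04,"dy":0.19,"dz":0,"rx":0,"ry":0,"rz":0.2,"jaw":-0.3}]'
python3 wheel.py
```

```text
time: 8.93
tool_pos: [0.6115, 0.1014, 0.1637]
eef_rot: [-2.706, -1.593, -0.001]
ft_force: [-2.8, 2.5, -0.8]
grip_width: 0.0299
grip_force: 1.3
spoke if touching 68.8 r 0.0524 Ftan(ccw) 3.39 F [-2.81  2.47 -0.75] z 0.1637 t 8.93
time: 9.1
tool_pos: [0.6174, 0.0964, 0.1637]
eef_rot: [-2.852, -1.314, -0.001]
ft_force: [-1.4, 2.7, -1.8]
grip_width: 0.0299
grip_force: 1.3
spoke if touching 57.7 r 0.0524 Ftan(ccw) 2.5 F [-1.4   2.71 -1.75] z 0.1637 t 9.1
```

```bash
python3 - <<'E'
from h import *
def c(th): t=np.radians(th);return np.array([.589,.068])+.043*np.array([np.cos(t),np.sin(t)])
rel([*c(130),.212],np.radians(122));
E
python3 -m pendant '[{"dx":0,"dy":-0.2,"dz":0,"rx":0,"ry":0,"rz":0,"jaw":-0.3},{"dx":0,"dy":-0.2,"dz":-0.6,"rx":0,"ry":0,"rz":0,"jaw":-0.3},{"dx":0,"dy":-0.2,"dz":-1.2,"rx":0,"ry":0,"rz":0,"jaw":-0.3},{"dx":0,"dy":-0.2,"dz":-1.2,"rx":0,"ry":0,"rz":0,"jaw":-0.3}]'
python3 - <<'E'
from h import *
def c(th): t=np.radians(th);return np.array([.589,.068])+.043*np.array([np.cos(t),np.sin(t)])
rel([*c(130),.212],np.radians(122));
E
```

```text
t 9.1 tcp [0.6174 0.0964 0.1637] head 0.863 units [-0.82 -1.14 -1.21] rz -1.2660763401820851 F [-1.4   2.71 -1.75] q [0.15 0.32 0.06 1.31 0.   2.43] w 0.0299
time: 9.43
tool_pos: [0.6126, 0.1016, 0.217]
eef_rot: [2.848, 1.322, 0.012]
ft_force: [0.3, -0.3, 0.8]
grip_width: 0.0299
grip_force: 0.0
t 9.43 tcp [0.6126 0.1016 0.217 ] head 0.869 units [-0.84 -0.97  0.11] rz -1.259921373349501 F [ 0.33 -0.27  0.84] q [0.16 0.3  0.15 1.41 0.   2.44] w 0.0299
```

Rotate back over the next spoke, settle and descend.

```bash
python3 -m pendant '[{"dx":-0.84,"dy":-0.97,"dz":0,"rx":0,"ry":0,"rz":-1.26,"jaw":-0.3},{"dx":-0.84,"dy":-0.97,"dz":0,"rx":0,"ry":0,"rz":-1.26,"jaw":-0.3},{"dx":-0.84,"dy":-0.97,"dz":0,"rx":0,"ry":0,"rz":-1.26,"jaw":-0.3},{"dx":-0.84,"dy":-0.97,"dz":0,"rx":0,"ry":0,"rz":-1.26,"jaw":-0.3},{"dx":-0.84,"dy":-0.97,"dz":0,"rx":0,"ry":0,"rz":-1.26,"jaw":-0.3},{"dx":-0.84,"dy":-0.97,"dz":0,"rx":0,"ry":0,"rz":-1.26,"jaw":-0.3},{"dx":-0.84,"dy":-0.97,"dz":0,"rx":0,"ry":0,"rz":-1.26,"jaw":-0.3},{"dx":-0.84,"dy":-0.97,"dz":0,"rx":0,"ry":0,"rz":-1.26,"jaw":-0.3},{"dx":-0.84,"dy":-0.97,"dz":0,"rx":0,"ry":0,"rz":-1.26,"jaw":-0.3},{"dx":-0.84,"dy":-0.97,"dz":0,"rx":0,"ry":0,"rz":-1.26,"jaw":-0.3},{"dx":-0.84,"dy":-0.97,"dz":0,"rx":0,"ry":0,"rz":-1.26,"jaw":-0.3},{"dx":-0.84,"dy":-0.97,"dz":0,"rx":0,"ry":0,"rz":-1.26,"jaw":-0.3}]'
python3 - <<'E'
from h import *
def c(th): t=np.radians(th);return np.array([.589,.068])+.043*np.array([np.cos(t),np.sin(t)])
rel([*c(130),.161],np.radians(122))
w=cam('wrist');s=read_state()
# spoke check: dark balls -> expected pixel for wheel angle 130 at z .1825
for th in(58,130,202): print(proj(w,np.r_[np.array([.589,.068])+.064*np.array([np.cos(np.radians(th)),np.sin(np.radians(th))]),.1825]).round(0))
g=w['img'].max(2)
n,l,st,ce=cv2.connectedComponentsWithStats((g<60).astype(np.uint8))
print([(ce[i].round(0).tolist(),int(st[i,4])) for i in range(1,n) if 150<st[i,4]<1500])
cv2.imwrite('pics/w4.png',w['img'][:,:,::-1])
E
```

```text
time: 10.43
tool_pos: [0.5598, 0.1007, 0.2116]
eef_rot: [1.53, 2.743, 0.001]
ft_force: [-0.2, -0.6, 0.8]
grip_width: 0.0303
grip_force: 0.0
t 10.43 tcp [0.5598 0.1007 0.2116] head 2.124 units [-0.01  0.03  1.27] rz -0.005314855367823945 F [-0.16 -0.56  0.82] q [0.18 0.21 0.02 1.38 0.   1.2 ] w 0.0303
[[453. 302.]]
[[320. 235.]]
[[216. 333.]]
[([316.0, 237.0], 609), ([276.0, 318.0], 597), ([362.0, 319.0], 669), ([153.0, 423.0], 1461)]
```

View pics/w4.png

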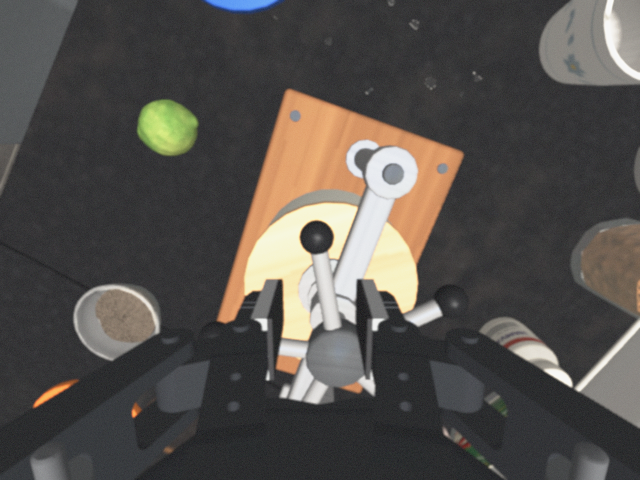

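The ball at (316,237) matches the prediction (320,235), so the spoke at about 131° lies between the fingers. Descend and push.

```bash
python3 -m pendant '[{"dx":0,"dy":0.02,"dz":0.5,"rx":0,"ry":0,"rz":0,"jaw":-0.3},{"dx":0,"dy":0.02,"dz":1,"rx":0,"ry":0,"rz":0,"jaw":-0.3},{"dx":0,"dy":0.02,"dz":1.25,"rx":0,"ry":0,"rz":0,"jaw":-0.3},{"dx":0,"dy":0.02,"dz":1.25,"rx":0,"ry":0,"rz":0,"jaw":-0.3},{"dx":0,"dy":0.02,"dz":1.25,"rx":0,"ry":0,"rz":0,"jaw":-0.3}]'
python3 wheel.py 132 96 7 .161
```

```text
time: 10.9
tool_pos: [0.5603, 0.1008, 0.1612]
eef_rot: [-1.531, -2.742, 0.001]
ft_force: [0.1, -0.3, -1.0]
grip_width: 0.0298
grip_force: 0.0
spoke if touching 139.7 r 0.0584 Ftan(ccw) 0.19 F [ 0.14 -0.33 -0.95] z 0.1612 t 10.9
[-0.07  0.22  0.01] -0.04
[-0.08  0.33  0.01] 0.06
[-0.11  0.43  0.01] 0.17
[-0.14  0.53  0.01] 0.27
[-0.18  0.63  0.01] 0.38
[-0.23  0.72  0.01] 0.48
[-0.29  0.8   0.  ] 0.59
```

```bash
python3 -m pendant '[{"dx":-0.05,"dy":0.12,"dz":0,"rx":0,"ry":0,"rz":-0.02,"jaw":-0.3},{"dx":-0.07,"dy":0.22,"dz":0,"rx":0,"ry":0,"rz":-0.04,"jaw":-0.3},{"dx":-0.09,"dy":0.33,"dz":0,"rx":0,"ry":0,"rz":0.06,"jaw":-0.3},{"dx":-0.11,"dy":0.43,"dz":0,"rx":0,"ry":0,"rz":0.17,"jaw":-0.3}]'
python3 wheel.py
python3 -m pendant '[{"dx":-0.01,"dy":0.1,"dz":0,"rx":0,"ry":0,"rz":0.1,"jaw":-0.3},{"dx":-0.03,"dy":0.19,"dz":0,"rx":0,"ry":0,"rz":0.2,"jaw":-0.3}]'
python3 wheel.py 106 70 7 .161
```

```text
time: 11.23
tool_pos: [0.5782, 0.106, 0.1622]
eef_rot: [1.763, 2.6, 0.0]
ft_force: [-2.5, -1.4, 0.2]
grip_width: 0.0299
grip_force: 1.1
spoke if touching 119.0 r 0.0515 Ftan(ccw) 2.83 F [-2.45 -1.42  0.17] z 0.1622 t 11.23
time: 11.4
tool_pos: [0.5856, 0.1077, 0.162]
eef_rot: [2.014, 2.411, -0.0]
ft_force: [-2.3, -0.5, -1.1]
grip_width: 0.0301
grip_force: 1.1
spoke if touching 107.8 r 0.0519 Ftan(ccw) 2.33 F [-2.3  -0.54 -1.08] z 0.162 t 11.4
[0.   0.03 0.02] 0.04
[-0.02  0.13  0.02] 0.14
[-0.05  0.23  0.02] 0.25
[-0.09  0.33  0.02] 0.35
[-0.13  0.42  0.02] 0.46
[-0.19  0.51  0.02] 0.56
[-0.26  0.59  0.02] 0.67
```

```bash
python3 -m pendant '[{"dx":-0.02,"dy":0.1,"dz":0.02,"rx":0,"ry":0,"rz":0.1,"jaw":-0.3},{"dx":-0.04,"dy":0.2,"dz":0.02,"rx":0,"ry":0,"rz":0.22,"jaw":-0.3}]'
python3 wheel.py
python3 -m pendant '[{"dx":-0.02,"dy":0.1,"dz":0,"rx":0,"ry":0,"rz":0.1,"jaw":-0.3},{"dx":-0.04,"dy":0.18,"dz":0,"rx":0,"ry":0,"rz":0.2,"jaw":-0.3}]'
python3 wheel.py 86 56 6 .161
```

```text
time: 11.57
tool_pos: [0.5936, 0.1078, 0.1612]
eef_rot: [2.266, 2.175, 0.0]
ft_force: [-2.1, -0.9, 0.6]
grip_width: 0.0301
grip_force: 1.1
spoke if touching 96.0 r 0.0523 Ftan(ccw) 2.21 F [-2.08 -0.87  0.6 ] z 0.1612 t 11.57
time: 11.73
tool_pos: [0.6007, 0.1062, 0.1611]
eef_rot: [-2.472, -1.938, -0.001]
ft_force: [-2.3, 0.9, -1.3]
grip_width: 0.0301
grip_force: 1.2
spoke if touching 85.3 r 0.0525 Ftan(ccw) 2.3 F [-2.31  0.88 -1.25] z 0.1611 t 11.73
[ 0.   -0.01  0.  ] -0.03
[-0.01  0.1   0.  ] 0.07
[-0.03  0.2   0.  ] 0.18
[-0.06  0.3   0.  ] 0.28
[-0.11  0.4   0.  ] 0.39
[-0.16  0.49  0.  ] 0.49
```

```bash
python3 -m pendant '[{"dx":-0.01,"dy":0.1,"dz":0,"rx":0,"ry":0,"rz":0.07,"jaw":-0.3},{"dx":-0.03,"dy":0.2,"dz":0,"rx":0,"ry":0,"rz":0.18,"jaw":-0.3}]'
python3 wheel.py
python3 -m pendant '[{"dx":-0.02,"dy":0.1,"dz":0,"rx":0,"ry":0,"rz":0.1,"jaw":-0.3},{"dx":-0.04,"dy":0.2,"dz":0,"rx":0,"ry":0,"rz":0.2,"jaw":-0.3}]'
python3 wheel.py 64 52 3 .161
```

```text
time: 11.9
tool_pos: [0.6081, 0.1034, 0.1609]
eef_rot: [-2.634, -1.71, -0.0]
ft_force: [-2.8, 1.5, -2.6]
grip_width: 0.0298
grip_force: 1.2
spoke if touching 74.3 r 0.0525 Ftan(ccw) 2.98 F [-2.75  1.5  -2.64] z 0.1609 t 11.9
time: 12.07
tool_pos: [0.6146, 0.099, 0.1608]
eef_rot: [-2.792, -1.437, -0.0]
ft_force: [-3.6, 3.0, -1.9]
grip_width: 0.0301
grip_force: 2.4
spoke if touching 63.0 r 0.0525 Ftan(ccw) 4.45 F [-3.57  3.02 -1.93] z 0.1608 t 12.07
[-0.   -0.01 -0.01] -0.03
[-0.01  0.09 -0.01] 0.08
[-0.04  0.19 -0.01] 0.18
```

```bash
python3 -m pendant '[{"dx":0,"dy":0.03,"dz":0,"rx":0,"ry":0,"rz":0.04,"jaw":-0.3},{"dx":-0.01,"dy":0.07,"dz":0,"rx":0,"ry":0,"rz":0.08,"jaw":-0.3},{"dx":-0.01,"dy":0.07,"dz":0,"rx":0,"ry":0,"rz":0.08,"jaw":-0.3}]'
python3 wheel.py 61 52 4 .161
```

```text
time: 12.32
tool_pos: [0.6164, 0.0972, 0.1606]
eef_rot: [-2.844, -1.328, 0.001]
ft_force: [-3.1, 3.9, -2.4]
grip_width: 0.0298
grip_force: 2.1
spoke if touching 59.2 r 0.0526 Ftan(ccw) 4.43 F [-3.05  3.86 -2.43] z 0.1606 t 12.32
[-0.   -0.02 -0.01] -0.05
[-0.    0.03 -0.01] 0.0
[-0.01  0.08 -0.01] 0.05
[-0.02  0.13 -0.01] 0.11
```

```bash
python3 -m pendant '[{"dx":0,"dy":-0.2,"dz":0,"rx":0,"ry":0,"rz":0,"jaw":-0.3},{"dx":0,"dy":-0.2,"dz":-0.6,"rx":0,"ry":0,"rz":0,"jaw":-0.3},{"dx":0,"dy":-0.2,"dz":-1.2,"rx":0,"ry":0,"rz":0,"jaw":-0.3},{"dx":0,"dy":-0.2,"dz":-1.25,"rx":0,"ry":0,"rz":0,"jaw":-0.3}]'
python3 - <<'E'
from h import *
def c(th): t=np.radians(th);return np.array([.589,.068])+.043*np.array([np.cos(t),np.sin(t)])
rel([*c(131),.212],np.radians(123));
E
```

```text
time: 12.65
tool_pos: [0.6121, 0.1018, 0.2158]
eef_rot: [2.844, 1.33, 0.011]
ft_force: [-0.0, -0.0, 0.5]
grip_width: 0.0299
grip_force: 0.0
t 12.65 tcp [0.6121 0.1018 0.2158] head 0.875 units [-0.85 -0.96  0.09] rz -1.2719213911535991 F [-0.02 -0.03  0.51] q [ 0.17  0.3   0.15  1.41 -0.    2.43] w 0.0299
```

```bash
python3 -m pendant '[{"dx":-0.85,"dy":-0.96,"dz":0,"rx":0,"ry":0,"rz":-1.27,"jaw":-0.3},{"dx":-0.85,"dy":-0.96,"dz":0,"rx":0,"ry":0,"rz":-1.27,"jaw":-0.3},{"dx":-0.85,"dy":-0.96,"dz":0,"rx":0,"ry":0,"rz":-1.27,"jaw":-0.3},{"dx":-0.85,"dy":-0.96,"dz":0,"rx":0,"ry":0,"rz":-1.27,"jaw":-0.3},{"dx":-0.85,"dy":-0.96,"dz":0,"rx":0,"ry":0,"rz":-1.27,"jaw":-0.3},{"dx":-0.85,"dy":-0.96,"dz":0,"rx":0,"ry":0,"rz":-1.27,"jaw":-0.3},{"dx":-0.85,"dy":-0.96,"dz":0,"rx":0,"ry":0,"rz":-1.27,"jaw":-0.3},{"dx":-0.85,"dy":-0.96,"dz":0,"rx":0,"ry":0,"rz":-1.27,"jaw":-0.3},{"dx":-0.85,"dy":-0.96,"dz":0,"rx":0,"ry":0,"rz":-1.27,"jaw":-0.3},{"dx":-0.85,"dy":-0.96,"dz":0,"rx":0,"ry":0,"rz":-1.27,"jaw":-0.3},{"dx":-0.85,"dy":-0.96,"dz":0,"rx":0,"ry":0,"rz":-1.27,"jaw":-0.3},{"dx":-0.85,"dy":-0.96,"dz":0,"rx":0,"ry":0,"rz":-1.27,"jaw":-0.3}]'
python3 - <<'E'
from h import *
def c(th): t=np.radians(th);return np.array([.589,.068])+.043*np.array([np.cos(t),np.sin(t)])
rel([*c(131),.158],np.radians(123))
w=cam('wrist')
for th in(127,131,135): print(th,proj(w,np.r_[np.array([.589,.068])+.064*np.array([np.cos(np.radians(th)),np.sin(np.radians(th))]),.1795]).round(0))
g=w['img'].max(2)
n,l,st,ce=cv2.connectedComponentsWithStats((g<60).astype(np.uint8))
print([(ce[i].round(0).tolist(),int(st[i,4])) for i in range(1,n) if 150<st[i,4]<1500])
E
```

```text
time: 13.65
tool_pos: [0.5594, 0.1, 0.2109]
eef_rot: [1.505, 2.757, 0.001]
ft_force: [-0.2, -0.3, -0.2]
grip_width: 0.03
grip_force: 0.0
t 13.65 tcp [0.5594 0.1    0.2109] head 2.142 units [-0.01  0.03  1.32] rz -0.004581684333147429 F [-0.23 -0.29 -0.22] q [ 0.18  0.21  0.01  1.38 -0.    1.18] w 0.03
127 [[329. 232.]]
131 [[320. 233.]]
135 [[311. 235.]]
[([312.0, 236.0], 585), ([276.0, 318.0], 594), ([362.0, 319.0], 669), ([153.0, 425.0], 1342)]
```

```bash
python3 -m pendant '[{"dx":0,"dy":0,"dz":0.5,"rx":0,"ry":0,"rz":0,"jaw":-0.3},{"dx":0,"dy":0,"dz":1,"rx":0,"ry":0,"rz":0,"jaw":-0.3},{"dx":0,"dy":0,"dz":1.3,"rx":0,"ry":0,"rz":0,"jaw":-0.3},{"dx":0,"dy":0,"dz":1.3,"rx":0,"ry":0,"rz":0,"jaw":-0.3},{"dx":0,"dy":0,"dz":1.3,"rx":0,"ry":0,"rz":0,"jaw":-0.3}]'
python3 wheel.py 134 116 7 .158
```

```text
time: 14.12
tool_pos: [0.5588, 0.0998, 0.1583]
eef_rot: [-1.505, -2.757, 0.001]
ft_force: [-0.1, -0.7, 0.8]
grip_width: 0.03
grip_force: 0.0
spoke if touching 141.6 r 0.0588 Ftan(ccw) 0.58 F [-0.05 -0.67  0.82] z 0.1583 t 14.12
[-0.08  0.23  0.01] -0.06
[-0.08  0.28  0.01] -0.0
[-0.08  0.34  0.01] 0.05
[-0.09  0.39  0.01] 0.1
[-0.1   0.44  0.01] 0.15
[-0.12  0.49  0.01] 0.2
[-0.13  0.54  0.01] 0.26
```

```bash
python3 -m pendant '[{"dx":-0.06,"dy":0.12,"dz":0,"rx":0,"ry":0,"rz":-0.04,"jaw":-0.3},{"dx":-0.08,"dy":0.22,"dz":0,"rx":0,"ry":0,"rz":-0.04,"jaw":-0.3},{"dx":-0.08,"dy":0.28,"dz":0,"rx":0,"ry":0,"rz":0,"jaw":-0.3},{"dx":-0.08,"dy":0.32,"dz":0,"rx":0,"ry":0,"rz":0.03,"jaw":-0.3},{"dx":-0.08,"dy":0.32,"dz":0,"rx":0,"ry":0,"rz":0.03,"jaw":-0.3}]'
python3 wheel.py
python3 -m pendant '[{"dx":0,"dy":0.03,"dz":0,"rx":0,"ry":0,"rz":0.03,"jaw":-0.3},{"dx":-0.01,"dy":0.06,"dz":0,"rx":0,"ry":0,"rz":0.06,"jaw":-0.3},{"dx":-0.01,"dy":0.06,"dz":0,"rx":0,"ry":0,"rz":0.06,"jaw":-0.3}]'
python3 wheel.py 122 104 7 .158
```

```text
time: 14.53
tool_pos: [0.5717, 0.1032, 0.1597]
eef_rot: [1.549, 2.732, -0.003]
ft_force: [-1.9, -4.0, 2.6]
grip_width: 0.0299
grip_force: 2.4
spoke if touching 129.1 r 0.0515 Ftan(ccw) 4.17 F [-1.95 -3.98  2.61] z 0.1597 t 14.53
time: 14.78
tool_pos: [0.5735, 0.1039, 0.1596]
eef_rot: [1.63, 2.685, -0.004]
ft_force: [-3.3, -4.5, 2.6]
grip_width: 0.0297
grip_force: 3.0
spoke if touching 126.2 r 0.0515 Ftan(ccw) 5.48 F [-3.31 -4.53  2.61] z 0.1596 t 14.78
[0.01 0.07 0.04] 0.06
[0.01 0.13 0.04] 0.11
[-0.01  0.18  0.04] 0.17
[-0.02  0.23  0.04] 0.22
[-0.04  0.28  0.04] 0.27
[-0.06  0.32  0.04] 0.32
[-0.08  0.37  0.04] 0.37
```

```bash
python3 -m pendant '[{"dx":0,"dy":0.03,"dz":0,"rx":0,"ry":0,"rz":0.03,"jaw":-0.3},{"dx":0,"dy":0.06,"dz":0,"rx":0,"ry":0,"rz":0.06,"jaw":-0.3},{"dx":0,"dy":0.06,"dz":0,"rx":0,"ry":0,"rz":0.06,"jaw":-0.3}]'
python3 wheel.py
python3 -m pendant '[{"dx":0,"dy":0,"dz":0,"rx":0,"ry":0,"rz":0,"jaw":-0.3}]' >/dev/null
python3 wheel.py
python3 -m pendant '[{"dx":0,"dy":0.03,"dz":0,"rx":0,"ry":0,"rz":0.03,"jaw":-0.3},{"dx":-0.01,"dy":0.06,"dz":0,"rx":0,"ry":0,"rz":0.06,"jaw":-0.3},{"dx":-0.01,"dy":0.06,"dz":0,"rx":0,"ry":0,"rz":0.06,"jaw":-0.3}]' >/dev/null
python3 wheel.py
python3 -m pendant '[{"dx":0,"dy":0,"dz":0,"rx":0,"ry":0,"rz":0,"jaw":-0.3}]' >/dev/null
python3 wheel.py
```

```text
time: 15.03
tool_pos: [0.5754, 0.1048, 0.1595]
eef_rot: [1.71, 2.634, -0.004]
ft_force: [-5.6, -6.0, 2.0]
grip_width: 0.0302
grip_force: 3.2
spoke if touching 122.9 r 0.0516 Ftan(ccw) 8.05 F [-5.55 -5.97  2.  ] z 0.1595 t 15.03
spoke if touching 122.9 r 0.0517 Ftan(ccw) 6.55 F [-4.19 -5.27  1.62] z 0.1595 t 15.12
spoke if touching 119.5 r 0.0517 Ftan(ccw) 6.5 F [-4.71 -4.63  1.46] z 0.1594 t 15.37
spoke if touching 119.3 r 0.0517 Ftan(ccw) 6.13 F [-4.09 -4.88  1.75] z 0.1595 t 15.45
```

```bash
python3 -m pendant '[{"dx":0,"dy":0.03,"dz":0,"rx":0,"ry":0,"rz":0.03,"jaw":-0.3},{"dx":-0.01,"dy":0.06,"dz":0,"rx":0,"ry":0,"rz":0.06,"jaw":-0.3}]' >/dev/null
python3 wheel.py
python3 -m pendant '[{"dx":0,"dy":0,"dz":0,"rx":0,"ry":0,"rz":0,"jaw":-0.3}]' >/dev/null
python3 wheel.py
python3 -m pendant '[{"dx":0,"dy":0,"dz":0,"rx":0,"ry":0,"rz":0,"jaw":-0.3}]' >/dev/null
python3 wheel.py
```

```text
spoke if touching 117.1 r 0.0517 Ftan(ccw) 10.71 F [-8.91 -5.95  2.65] z 0.1593 t 15.62
spoke if touching 116.7 r 0.0517 Ftan(ccw) 8.58 F [-7.38 -4.38  3.57] z 0.1593 t 15.7
spoke if touching 116.6 r 0.0518 Ftan(ccw) 8.14 F [-6.78 -4.51  3.04] z 0.1594 t 15.78
```

```bash
python3 -m pendant '[{"dx":0,"dy":0.02,"dz":0,"rx":0,"ry":0,"rz":0.02,"jaw":-0.3},{"dx":0,"dy":0.04,"dz":0,"rx":0,"ry":0,"rz":0.04,"jaw":-0.3}]' >/dev/null
python3 wheel.py
python3 -m pendant '[{"dx":0,"dy":0,"dz":0,"rx":0,"ry":0,"rz":0,"jaw":-0.3}]' >/dev/null
python3 wheel.py
```

```text
spoke if touching 115.0 r 0.0518 Ftan(ccw) 9.62 F [-7.71 -5.88  2.81] z 0.1593 t 15.95
spoke if touching 114.4 r 0.0519 Ftan(ccw) 8.32 F [-6.36 -5.66  1.8 ] z 0.1593 t 16.03
```

The wheel is clearly stiff, at about 8 to 9 N, which is mid-window. I'll stop here, back off and lift clear.

```bash
python3 -m pendant '[{"dx":0,"dy":-0.1,"dz":0,"rx":0,"ry":0,"rz":0,"jaw":-0.3},{"dx":0,"dy":-0.26,"dz":0,"rx":0,"ry":0,"rz":0,"jaw":-0.3},{"dx":0,"dy":-0.26,"dz":-0.6,"rx":0,"ry":0,"rz":0,"jaw":-0.3},{"dx":0,"dy":-0.26,"dz":-1.4,"rx":0,"ry":0,"rz":0,"jaw":-0.3},{"dx":0,"dy":-0.26,"dz":-2.2,"rx":0,"ry":0,"rz":0,"jaw":-0.3},{"dx":0,"dy":-0.26,"dz":-3,"rx":0,"ry":0,"rz":0,"jaw":-0.3},{"dx":2,"dy":-0.26,"dz":-3.2,"rx":0,"ry":0,"rz":0,"jaw":-0.3},{"dx":4,"dy":-0.26,"dz":-3.2,"rx":0,"ry":0,"rz":0,"jaw":-0.3},{"dx":4,"dy":-0.26,"dz":-3.2,"rx":0,"ry":0,"rz":0,"jaw":-0.3},{"dx":4,"dy":-0.26,"dz":-3.2,"rx":0,"ry":0,"rz":0,"jaw":-0.3},{"dx":4,"dy":-0.26,"dz":-3.2,"rx":0,"ry":0,"rz":0,"jaw":-0.3},{"dx":4,"dy":-0.26,"dz":-3.2,"rx":0,"ry":0,"rz":0,"jaw":-0.3}]'
python3 - <<'E'
from h import *
c=cam('side');w=cam('wrist')
A=cv2.resize(c['img'][180:320,270:457],(400,300),interpolation=cv2.INTER_CUBIC);B=cv2.resize(w['img'],(400,300))
cv2.imwrite('pics/fin.png',np.hstack([A,B])[:,:,::-1])
E
```

```text
time: 17.03
tool_pos: [0.53, 0.2615, 0.2871]
eef_rot: [1.907, 2.496, 0.002]
ft_force: [-0.1, -0.5, 0.2]
grip_width: 0.03
grip_force: 0.0
```

View pics/fin.png

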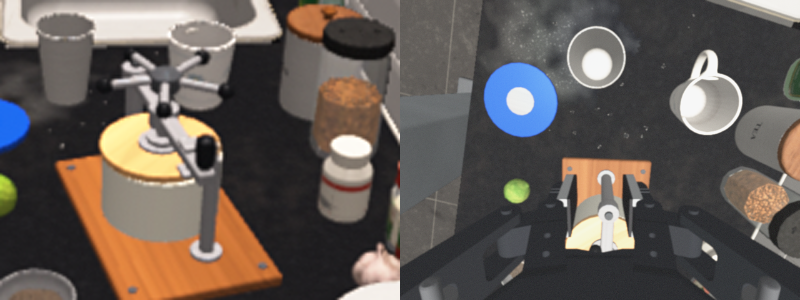

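The bar sits in the catch with the grip at crop (205,152). The foot is on the lid's pad at (163,138), and the bystanders are untouched.

```bash
python3 -c "
from workcell import close_job
print(close_job())"
```

```text
the job is handed in; nothing more can be done
None
```

I handed the job in at about 17 s of the 64 s: the bar is home against its stop, the screw is on the lid, and the wheel was stiff at about 8 to 9 N (wrist readings vary by about 1 N, one peaked at 10.7 N). The arm was clear and the things round the press stood where they were.

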